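# Lay out the hydraulic kit on its silhouette tiles

### The arm

A 6-joint arm with a two-finger parallel gripper is mounted at the origin on the work surface. World frame = base frame: x ahead of the robot, y to its left, z up, the work surface at z = 0. Lengths are in m, angles in degrees, forces in N, time in s.
With the tool pointing down it reaches from about 0.25 to 0.725 m from the base axis. Payload 9.7 kg.
Tool frame: the origin (TCP) lies at the very end of the fingers, on their centre line; the grasp point (between the pads) lies 19 mm behind it; z points along the fingers, y is the direction in which the jaws open and shut (so a half turn about z gives the same grasp; the last joint's range is limited). The gripper opens to 85 mm and grips with 20 to 120 N. Pads are 22 mm wide; open, the fingers measure 114 mm over their backs; the gripper's body (76 mm by 85 mm) begins 54 mm behind the grasp point. The pads swing forward as they close: fully open they stand 13 mm farther back than shut.
Start: joints at [75.172, 4.979, 10.078, 95.1, 0, 90], TCP at [0.141, 0.532, 0.231] pointing down, gripper open.
Joint ranges: [-179.16, 179.16], [-48.56, 103.87], [-65.8, 70.77], [-126.05, 130.52], [-82.76, 87.17], [-180, 180]. Speed limits (degrees/s): [127.2, 127.2, 147.25, 180, 180, 180].

### API

Orientations are given as [roll, pitch, yaw] about the fixed x, y, z axes, in that order (R = Rz(yaw) Ry(pitch) Rx(roll)).
In Python, from workcell import bot gives the robot as it stands.
- The arm moves only by the shell command python3 -m pendant 'ROWS' [FORCE]. ROWS is JSON, a list that holds one entry, the list of rows, each a list of 7 numbers: the shift along the tool's x, y, z in cm, then the turn, a rotation vector about the tool's x, y, z in rad, then the opening in per cent of the stroke, from 0 (shut) to 100 (fully open). In form: [[[dx, dy, dz, ax, ay, az, gripper], ...]]. A call has 1 to 5 rows; each row shifts and turns the pose as measured when the row begins, along the tool's axes as they then stand; what a row does not reach is not made up. A row lasts 1/12 s, in which the tool goes at most 41.7 mm and 7.16 degrees, less where a joint would pass 70% of its speed; a pose out of reach is approached as far as the arm can. A call with a gripper value outside its range is refused whole. The fingers move at their own pace and stop on an object; FORCE is the grip in N (left out, the last holds). Time passes only in rows, so rows that do not move let the fingers close. It gives the time, the measured TCP pose, the force and the opening at its end, in the units of the state.
- bot.get_obs(): the state, without advancing time (a new reading comes with each control period).
- bot.camera(name): name is "scene" or "side" or "wrist"; returns the picture (480x640x3 uint8, red, green, blue); there is no depth.
- bot.get_calibration(name): a dict with "intrinsics" (3x3 intrinsics, pixels), "pose" (4x4, takes a point from camera to world coordinates); the wrist camera has in their place "T_tool_cam" (4x4, takes a point from camera to tool coordinates, whose origin is the TCP and whose axes are the flange's). Camera axes: x right, y down, z forward; pixel columns grow to the right and rows downward; lengths in m; the calibration is good to about 2 mm. A picture is of the moment at which its call begins: read the wrist's pose just before it. get_calibration takes no time and is no camera call.
- bot.job_done(): hands the job in, once; it reports no verdict.
Trained networks look in the newest picture that a camera, given by its name, has taken for a name from the list of things; names that differ only in an ending like _2 or _b are one class to them, and where a whole thing is asked for, a point or a joint stands for the part that bears it (a point fixed in the world has none). Each returns a list of dicts, best first, with "confidence" (0 to 1); they miss things now and then, are a little off and sometimes report something else, mostly with a low value. They report only what shows in the picture. A call takes as long as a camera call. They do not tell look-alikes from the thing itself.
- bot.masks_of(camera, thing): "pixels" (480x640 bool, what is visible of it) and "extent" ([left, top, right, bottom] in pixels, round what is visible of it).
- bot.mark_of(camera, thing): "uv" ([column, row] in pixels: a listed point, or the origin of a listed thing).
The state is a dict: "time": time; "q": joint angles; "qd": joint speeds; "joint_efforts": joint torques, N m; "ee_pos": TCP position; "tcp_rot": TCP orientation; "wrist_force": force on the tool from outside, world axes, zero at the start; "torque": the same for the moment, N m; "opening": finger opening in m.
Only numpy, scipy, OpenCV 4.12 (cv2) and the standard library are available. Lean on these libraries where they do the work, as an engineer would, in place of code of your own. Each camera call takes 0.05 s, during which the arm holds its last target. There are 200 camera calls.

### The job

Lay out the parts for the next hydraulic power unit: carry the pressure gauge, the ball valve, the manifold block and the filter each to the black tile that shows its yellow silhouette, and set it down gently, without dropping it, centred on its silhouette. Leave each one resting flat on its tile the way up it is now, lined up with its silhouette, the gauge's stem over the silhouette's stem (the round filter may face any way).

Things in the scene. Friction and masses are not known exactly. Their poses are not given: they have to be found in the camera images.
- gauge (a point): pressure gauge lying on its back: steel disc 50 mm in diameter and 28 mm high with a white dial on top and a brass stem, about 160 g. The point is the disc's centre, half-way up (14 mm above its underside). The stem leaves the disc along +x at mid height: a 14 mm square out to 37 mm from the point, then 12 mm round to 61 mm; z up. Grip the disc across y.
- valve (a point): steel ball valve with a blue butterfly handle on top, about 260 g. Overall 76 mm along x (the bore), 34 mm along y, 48 mm high: body block 36 x 34 x 34 mm, round ends 31 mm in diameter, handle 60 mm along x and 12 mm along y from 40 to 48 mm up. The point is the middle of the body block, 17 mm above the underside; z up. Grip the body across y, the handle passes between the fingers. Alike either way round.
- manifold (a point): bare aluminium manifold block, 64 mm along x, 46 mm along y, 42 mm high, with two round dark ports in its top, about 300 g. The point is its centre, 21 mm above the underside; z up. Alike either way round.
- filter (a point): upright blue round spin-on filter with a white band, 58 mm in diameter, straight side 60 mm high, 72 mm high over all, about 350 g. The point is on its axis, half-way up (36 mm above the underside); z up. Its yaw is of no account.
- gauge_spot (a point): a fixed black tile 100 x 70 x 4 mm (long side along x) lying on the bench; the point lies on the tile's top face, 4 mm above the bench, at the centre of the silhouette's 56 mm disc (18 mm from the tile's middle); the silhouette's stem leaves along +x, as does the gauge's. z up.
- gauge_spot_stem (a point): the end of the yellow stem silhouette on the gauge's tile, 61 mm along +x from the disc silhouette's centre, on the tile's top face
- valve_spot (a point): a fixed black tile 100 x 70 x 4 mm (long side along x) lying on the bench; the point lies on the tile's top face, 4 mm above the bench, at the middle of the tile and of the yellow silhouette: a bar 80 x 32 mm along x with a 38 mm square in its middle. z up.
- manifold_spot (a point): a fixed black tile 100 x 70 x 4 mm (long side along x) lying on the bench; the point lies on the tile's top face, 4 mm above the bench, at the middle of the tile and of the yellow silhouette: a 68 x 50 mm rectangle, long side along x, with two black dots for the ports. z up.
- filter_spot (a point): a fixed black tile 100 x 70 x 4 mm (long side along x) lying on the bench; the point lies on the tile's top face, 4 mm above the bench, at the middle of the tile and of the yellow silhouette: a plain disc 64 mm in diameter. z up.
There are look-alikes about, which are no part of the job. Leave any red look-alike of the part that bears manifold_spot alone. Leave any red look-alike of the part that bears valve alone.

How it is judged:
By the outcome, as a careful person would: the job done as asked, in the order asked, and still so for the second after the job is handed in, with the robot touching nothing.
It also fails if it takes over 112 s, if anything falls off the work surface, if the arm or the gripper's body presses on something with over 40 N, if the wrist force passes 120 N, or if a joint passes its speed limit or range.

## Working session

There is one attempt and no reset: what is moved stays moved. The work goes in short steps, Python scripts to look and compute and a shell command to move; the robot and the scene stay as the last step left them, time stands still between calls to the robot, and variables do not carry over. Pictures are saved under pics/ and viewed, about 12 in all and at most 16, crops included, and the job is handed in when it is done.

```bash
ls; mkdir -p pics; cat > h.py <<'E'
from workcell import bot
import numpy as np, cv2
from scipy.spatial.transform import Rotation as R
def cam(name):
    o=bot.get_obs(); im=bot.camera(name); c=bot.get_calibration(name)
    K=np.array(c["intrinsics"])
    if "pose" in c: T=np.array(c["pose"])
    else:
        W=np.eye(4); W[:3,:3]=R.from_euler('xyz',o["tcp_rot"],degrees=True).as_matrix(); W[:3,3]=o["ee_pos"]
        T=W@np.array(c["T_tool_cam"])
    return im,K,T
def at(uv,K,T,z):
    d=T[:3,:3]@np.linalg.inv(K)@np.array([uv[0],uv[1],1.]); p=T[:3,3]
    return p+d*(z-p[2])/d[2]
def px(P,K,T):
    c=T[:3,:3].T@(np.array(P)-T[:3,3]); u=K@c; return u[:2]/u[2]
def save(n,im): cv2.imwrite("pics/"+n,cv2.cvtColor(im,cv2.COLOR_RGB2BGR))
E
python3 - <<'E'
from h import *
np.set_printoptions(precision=4,suppress=True)
print(bot.get_obs())
Z=dict(gauge=.014,valve=.017,manifold=.021,filter=.036,gauge_spot=.004,gauge_spot_stem=.004,valve_spot=.004,manifold_spot=.004,filter_spot=.004)
for n in["scene","side"]:
    im,K,T=cam(n); save(n+"0.png",im); print(n,T[:3,3])
    for t in Z:
        print(t,[(np.round(m["uv"]),round(m["confidence"],2),at(m["uv"],K,T,Z[t])[:2]) for m in bot.mark_of(n,t)[:3]])
im,K,T=cam("wrist"); save("wrist0.png",im); print(T, bot.get_calibration("wrist"))
E
```

```text
pics
{'time': 0.0, 'q': array([75.1704,  5.0117, 10.0333, 95.0992, -0.0011, 90.0019]), 'qd': array([-0.0217,  0.0386, -0.0375,  0.0281,  0.0126,  0.0335]), 'joint_efforts': array([ -0.0047, -52.0394,  46.48  ,   0.0162,  -0.0001,  -0.    ]), 'ee_pos': array([0.1407, 0.5315, 0.2306]), 'tcp_rot': array([-179.9224,    0.0011,  165.1685]), 'wrist_force': array([ 0.6253,  0.2025, -0.28  ]), 'torque': array([ 0.0013,  0.009 , -0.0354]), 'opening': 0.08524011782730087}
scene [1.4646 0.1752 0.6853]
gauge [(array([391., 302.]), 0.72, array([0.5985, 0.0918]))]
valve [(array([396., 256.]), 0.74, array([0.4399, 0.0754]))]
manifold [(array([505., 325.]), 0.95, array([0.6111, 0.2995])), (array([319., 249.]), 0.57, array([ 0.4692, -0.0863]))]
filter [(array([281., 288.]), 0.77, array([ 0.6463, -0.1124]))]
gauge_spot [(array([210., 273.]), 0.67, array([ 0.5992, -0.2821]))]
gauge_spot_stem [(array([196., 286.]), 0.72, array([ 0.6485, -0.2885]))]
valve_spot [(array([485., 277.]), 0.89, array([0.4427, 0.2626]))]
manifold_spot [(array([164., 233.]), 0.83, array([ 0.4869, -0.4467])), (array([273., 206.])
[... 834 characters left out ...]
([439., 445.]), 0.7, array([ 0.4881, -0.4458])), (array([368., 371.]), 0.69, array([ 0.4446, -0.2993]))]
filter_spot [(array([316., 270.]), 0.57, array([ 0.4453, -0.0812])), (array([444., 333.]), 0.57, array([ 0.594 , -0.2879]))]
[[ 0.2562  0.9272  0.2734  0.0711]
 [ 0.9666 -0.2458 -0.0722  0.5504]
 [ 0.0003  0.2828 -0.9592  0.3748]
 [ 0.      0.      0.      1.    ]] {'intrinsics': array([[395.8888,   0.    , 322.2376],
       [  0.    , 395.8888, 239.9481],
       [  0.    ,   0.    ,   1.    ]]), 'T_tool_cam': array([[-0.0003, -0.9592, -0.2828,  0.0722],
       [ 1.    , -0.0003,  0.0002,  0.0003],
       [-0.0002, -0.2828,  0.9592, -0.1435],
       [ 0.    ,  0.    ,  0.    ,  1.    ]])}
```

View pics/scene0.png

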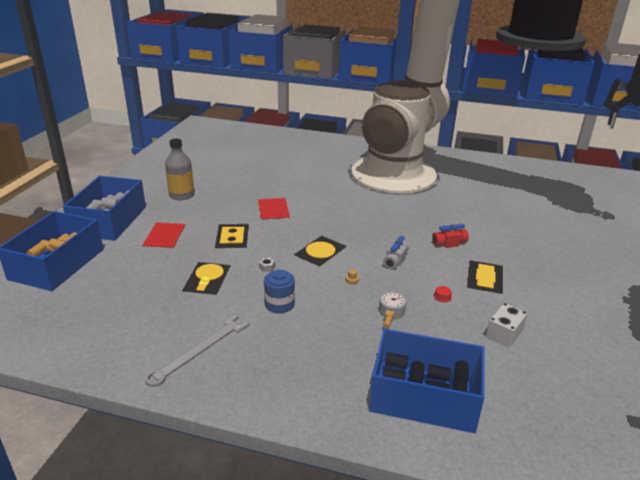

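View pics/side0.png

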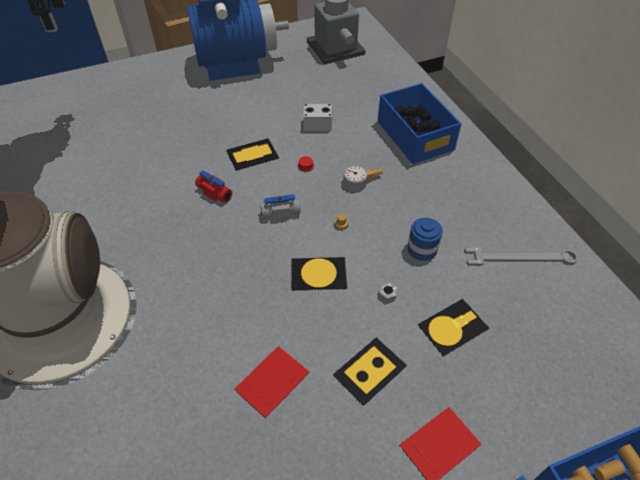

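Candidates (scene picture): the valve is steel at (396,252), not the red one at (451,236). The manifold tile is black at (232,236), not the red ones at (164,234) or (273,208). Gauge (391,303), manifold (508,323), filter (280,291), filter tile (320,250), gauge tile (208,276) and valve tile (486,276) each appear once; the network's other hits are false. Next I move to a high overview with the wrist camera.

```bash
for i in 1 2 3; do python3 -m pendant '[[[-3.04,-2.0,-0.86,0,0,0,100],[-3.04,-2.0,-0.86,0,0,0,100],[-3.04,-2.0,-0.86,0,0,0,100],[-3.04,-2.0,-0.86,0,0,0,100],[-3.04,-2.0,-0.86,0,0,0,100]]]' 40|tail -5; done
cat >> h.py <<'E'
np.set_printoptions(precision=4,suppress=True)
def go(x,y,z,yaw):
    "tool-axis shift (cm) and turn (rad) from the pose now to the target, tool down"
    o=bot.get_obs(); A=R.from_euler('xyz',o["tcp_rot"],degrees=True)
    B=R.from_euler('xyz',[180,0,yaw],degrees=True)
    d=A.inv().apply(np.array([x,y,z])-o["ee_pos"])*100; r=(A.inv()*B).as_rotvec()
    n=max(np.linalg.norm(d)/4.0,np.linalg.norm(r)/.12); print("shift",d.round(2),"turn",r.round(3),"rows",round(n,1),"q6->",round(yaw-np.degrees(np.arctan2(y,x)),0), "t",round(o["time"],2))
E
python3 - <<'E'
from h import *
im,K,T=cam("wrist"); save("w1.png",im); print(T[:3,3],bot.get_obs()["ee_pos"])
E
```

```text
time: 1.47
ee_pos: [0.2617, 0.3951, 0.2717]
tcp_rot: [-179.7, -0.1, 165.8]
wrist_force: [0.0, 1.3, -0.1]
opening: 0.0853
time: 1.88
ee_pos: [0.3885, 0.2532, 0.3181]
tcp_rot: [-179.9, -0.0, 165.9]
wrist_force: [1.0, 1.1, -0.0]
opening: 0.0852
time: 2.3
ee_pos: [0.5158, 0.1104, 0.3649]
tcp_rot: [-180.0, 0.2, 165.8]
wrist_force: [0.7, 0.8, -1.1]
opening: 0.085
[0.4455 0.1285 0.5082] [0.5194 0.1064 0.3647]
```

View pics/w1.png

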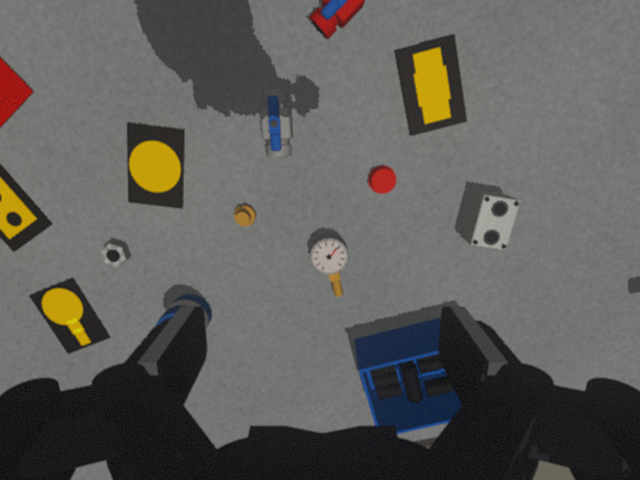

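The wrist overview shows the steel valve at (275,125), gauge at (328,255) with its stem pointing down, manifold at (495,222), valve tile (432,85), filter tile (155,166) and gauge tile (65,310). The filter is behind the finger at (185,305), and the manifold tile is cut off at the left edge. I'll measure these by colour.

```bash
cat >> h.py <<'E'
def comps(im,K,T,lo,hi,z,amin=40,crop=None):
    "HSV colour blobs, outline cast onto height z (mm): centroid, min-area rect, pixel centre"
    h=cv2.cvtColor(im,cv2.COLOR_RGB2HSV); m=cv2.inRange(h,np.array(lo),np.array(hi))
    if crop is not None:
        k=np.zeros_like(m); l,t,r,b=crop; k[t:b,l:r]=255; m&=k
    out=[]
    for c in cv2.findContours(m,cv2.RETR_EXTERNAL,cv2.CHAIN_APPROX_NONE)[0]:
        if cv2.contourArea(c)<amin: continue
        P=np.array([at(p,K,T,z)[:2]*1000 for p in c[:,0].astype(float)],np.float32)
        M=cv2.moments(P); ce=np.array([M["m10"],M["m01"]])/M["m00"]
        (rc,(w,h_),a)=cv2.minAreaRect(P)
        if w<h_: w,h_,a=h_,w,a+90
        out.append((c[:,0].mean(0),ce,np.array(rc),w,h_,a)); print("px",c[:,0].mean(0).round(),"cen",ce.round(1),"rect",np.round(rc,1),"size %.1f %.1f yaw %.1f"%(w,h_,a))
    return out
YEL=([18,130,80],[35,255,255]); BLUE=([100,120,50],[130,255,255]); WHT=([0,0,150],[180,50,255]); BRS=([8,110,70],[22,255,255])
E
python3 - <<'E'
from h import *
im,K,T=cam("wrist")
print("yellow");comps(im,K,T,*YEL,.004)
print("blue");comps(im,K,T,*BLUE,.048,crop=(255,80,300,170))
print("dial");comps(im,K,T,*WHT,.028,crop=(290,220,370,300))
print("stem");comps(im,K,T,*BRS,.014,amin=20,crop=(300,240,370,310))
print("man");comps(im,K,T,*WHT,.042,crop=(450,170,540,270))
im,K,T=cam("side")
print("side yellow");comps(im,K,T,*YEL,.004)
print("filter");comps(im,K,T,*BLUE,.072,crop=(400,210,450,270))
for n in ["filter"]:
  for m in bot.masks_of("side",n)[:2]: print(m["extent"],m["confidence"])
E
```

```text
yellow
px [ 70. 312.] cen [ 604.8 -283.9] rect [ 612.9 -288.8] size 91.2 58.3 yaw 167.4
px [339. 280.] cen [656.7  94.6] rect [657.8  93.9] size 32.8 12.8 yaw 175.3
px [247. 212.] cen [533.6   1.5] rect [533.5   1.5] size 26.1 25.3 yaw 75.7
px [ 12. 205.] cen [ 455.2 -290.6] rect [ 447.4 -298.4] size 69.9 53.0 yaw 19.0
px [157. 163.] cen [445.9 -89.4] rect [446.  -89.3] size 66.1 65.1 yaw 157.8
px [435.  80.] cen [437.7 265.1] rect [437.7 265. ] size 82.3 40.4 yaw 180.0
blue
px [277. 118.] cen [433.6  76. ] rect [433.3  76. ] size 57.5 11.5 yaw 166.8
dial
px [332. 251.] cen [608.3  95.9] rect [607.6  96.4] size 43.5 41.7 yaw 75.7
stem
px [339. 280.] cen [652.6  95.2] rect [653.5  94.4] size 33.5 13.9 yaw 175.8
man
px [499. 218.] cen [610.3 302.9] rect [610.2 302.9] size 61.4 42.8 yaw 157.1
side yellow
px [581. 475.] cen [ 655.  -562.1] rect [ 652.6 -558.5] size 35.7 17.8 yaw 156.6
px [607. 471.] cen [ 697.3 -573.1] rect [ 695.2 -573.1] size 43.4 18.7 yaw 178.8
px [631. 462.] cen [ 734.  -575.3] rect [ 734.2 -577.9] size 46.3 24.2 yaw 78.7
px [370. 369.] cen [ 449.1 -296.8] rect [ 449.3 -296.7] size 69.8 52.4 yaw 19.1
px [451. 326.] cen [ 606.6 -282.3] rect [ 614.1 -286.9] size 91.1 57.8 yaw 168.3
px [318. 272.] cen [447.9 -88.1] rect [447.8 -88.4] size 65.1 64.4 yaw 66.8
px [341. 222.] cen [536.7   6.6] rect [537.3   8.4] size 36.7 23.7 yaw 65.1
px [373. 173.] cen [658.1 106.4] rect [656.6 108.6] size 38.0 19.3 yaw 11.2
px [252. 153.] cen [439.4 266.9] rect [439.3 267.1] size 83.9 42.4 yaw 178.1
px [437. 143.] cen [831.2 134.3] rect [831.9 134.2] size 76.8 22.0 yaw 2.2
filter
px [420. 254.] cen [ 604.  -169.1] rect [ 605.8 -167. ] size 47.7 22.8 yaw 140.6
px [426. 233.] cen [ 638.6 -128.3] rect [ 638.4 -128.2] size 71.5 53.7 yaw 47.0
[405.7, 219.4, 443.1, 261.5] 0.77
[290.0, 257.1, 348.3, 288.3] 0.61
```

```bash
cat > gs.py <<'E'
from h import *
def gspot(im,K,T,crop=None,z=.004,col=YEL,r=31):
    h=cv2.cvtColor(im,cv2.COLOR_RGB2HSV); m=cv2.inRange(h,np.array(col[0]),np.array(col[1]))
    k=np.zeros_like(m); l,t,rr,b=crop; k[t:b,l:rr]=255; m&=k
    c=max(cv2.findContours(m,cv2.RETR_EXTERNAL,cv2.CHAIN_APPROX_NONE)[0],key=cv2.contourArea)
    P=np.array([at(p,K,T,z)[:2]*1000 for p in c[:,0].astype(float)]); o=P.min(0)-20
    can=np.zeros((400,400*1),np.uint8); cv2.fillPoly(can,[np.round((P-o)*2).astype(int)],255)
    d=cv2.distanceTransform(can,cv2.DIST_L2,5); i=np.argwhere(d>d.max()-.6).mean(0)[::-1]; ce=i/2+o
    q=np.argwhere(can)[:,::-1]/2+o-ce; s=q[np.linalg.norm(q,axis=1)>r+4].mean(0)
    print("disc",ce.round(1),"r",d.max()/2,"stem yaw",np.degrees(np.arctan2(s[1],s[0])).round(1),"len",np.abs(q).max())
E
python3 - <<'E'
from gs import *
im,K,T=cam("wrist"); gspot(im,K,T,(20,270,120,360))
im,K,T=cam("side"); gspot(im,K,T,(415,300,495,355))
E
for i in 1 2 3 4 5; do python3 -m pendant '[[[0,0,0.5,0,0,0.118,100],[0,0,0.5,0,0,0.118,100],[0,0,0.5,0,0,0.118,100],[0,0,0.5,0,0,0.118,100],[0,0,0.5,0,0,0.118,100]]]'|tail -4|head -2; done
python3 - <<'E'
from h import *
go(.608,.096,.20,-3)
E
```

```text
disc [ 596.2 -284.9] r 27.961245 stem yaw 7.6 len 64.25
disc [ 597.5 -283.8] r 27.5 stem yaw 8.1 len 64.375
ee_pos: [0.5101, 0.1188, 0.3401]
tcp_rot: [179.8, 0.2, 131.4]
ee_pos: [0.5047, 0.1256, 0.3149]
tcp_rot: [179.6, -0.0, 96.6]
ee_pos: [0.4992, 0.1324, 0.2897]
tcp_rot: [179.7, -0.4, 61.7]
ee_pos: [0.4937, 0.1392, 0.2644]
tcp_rot: [180.0, -0.6, 26.9]
ee_pos: [0.5016, 0.0449, 0.2388]
tcp_rot: [-175.0, 0.1, 2.3]
shift [10.85 -4.32  4.25] turn [-0.087  0.006  0.093] rows 3.1 q6-> -12.0 t 4.68
```

```bash
python3 -c "
from h import *
o=bot.get_obs();print(o['q'],o['tcp_rot'],o['ee_pos'],o['wrist_force'])"
```

```text
[  2.3062  -1.2044   4.451   95.7799   4.9699 179.9702] [-175.03      0.122     2.3359] [0.5016 0.0449 0.2388] [0.3624 0.3316 0.1979]
```

Joint 6 sits at its limit: yaw = q1 − q6 + 180. I'll use tool yaws near 180 instead and turn back.

```bash
sed -i 's/round(yaw-np.degrees(np.arctan2(y,x)),0)/round((np.degrees(np.arctan2(y,x))-yaw)%360-180,0)/' h.py
python3 -m pendant '[[[2,-1,0,-0.087,0,0,100],[2,-1,0,0,0,-0.12,100],[0,0,0,0,0,-0.12,100],[0,0,0,0,0,-0.12,100],[0,0,0,0,0,-0.12,100]]]'|tail -4|head -2
for i in 1 2 3 4; do python3 -m pendant '[[[0,0,0,0,0,-0.12,100],[0,0,0,0,0,-0.12,100],[0,0,0,0,0,-0.12,100],[0,0,0,0,0,-0.12,100],[0,0,0,0,0,-0.12,100]]]'|tail -4|head -2; done
python3 - <<'E'
from h import *
print(bot.get_obs()['q'])
go(.608,.096,.20,177)
E
```

```text
ee_pos: [0.539, 0.0465, 0.2388]
tcp_rot: [-179.4, -0.1, 31.6]
ee_pos: [0.5349, 0.0541, 0.2393]
tcp_rot: [-179.6, -0.5, 67.5]
ee_pos: [0.5304, 0.062, 0.2403]
tcp_rot: [180.0, -0.7, 103.3]
ee_pos: [0.5257, 0.0696, 0.2413]
tcp_rot: [179.5, -0.5, 139.1]
ee_pos: [0.5209, 0.0772, 0.2423]
tcp_rot: [179.3, -0.0, 174.9]
[ 8.0348  1.874   8.0477 96.0431  0.7286 13.1427]
shift [-8.51  2.59  4.26] turn [ 0.013 -0.    -0.037] rows 2.5 q6-> 12.0 t 6.77
```

```bash

python3 -m pendant '[[[-2.9,0.9,1.4,0.006,0,-0.018,100],[-2.9,0.9,1.4,0.006,0,-0.018,100],[-2.9,0.9,1.4,0,0,0,100],[0,0,0,0,0,0,100]]]'|tail -5|head -2
python3 - <<'E'
from gs import *
im,K,T=cam("wrist"); save("w2.png",im)
u=px([.608,.096,.028],K,T);u=u.astype(int);print(u,bot.get_obs()["ee_pos"])
c=(u[0]-70,u[1]-70,u[0]+70,u[1]+110)
print("dial");comps(im,K,T,*WHT,.028,crop=c)
print("stem");comps(im,K,T,*BRS,.014,crop=c)
print(bot.mark_of("wrist","gauge")[:1])
m=bot.masks_of("wrist","gauge")[0]; print(m["extent"])
E
```

```text
time: 7.1
ee_pos: [0.6087, 0.1061, 0.2024]
[308 213] [0.6071 0.1059 0.2044]
dial
px [309. 212.] cen [607.7  96.2] rect [607.9  96.4] size 43.6 42.8 yaw 88.1
stem
px [311. 257.] cen [651.9  95.2] rect [652.6  94.6] size 34.8 14.1 yaw 177.9
[]
[282.1, 176.9, 340.9, 278.7]
```

View pics/w2.png

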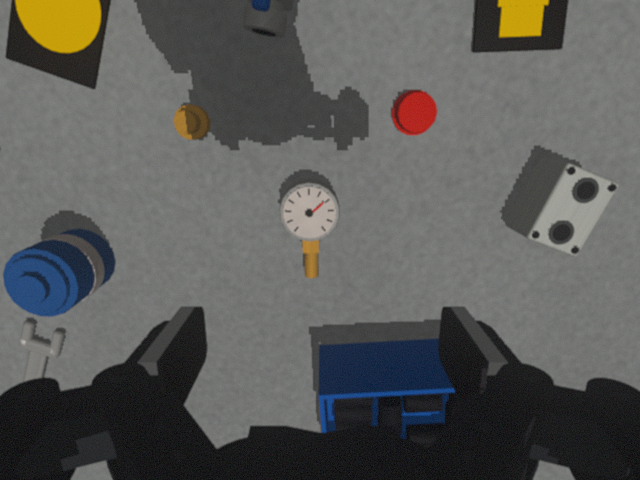

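Close picture: gauge dial at (309,212), stem down to (311,278), with clear space on both sides for the fingers. Filter top is at (40,280), manifold at (572,210).

```bash
python3 -c "
from h import *
go(.6078,.0962,.004,178)
im,K,T=cam('wrist'); comps(im,K,T,[100,120,30],[130,255,255],.072,crop=(0,225,120,320))"

```

```text
shift [-0.01 -0.91 20.35] turn [0.003 0.009 0.001] rows 5.1 q6-> 11.0 t 7.25
px [113. 267.] cen [633.9 -52.4] rect [634.6 -52.5] size 19.5 5.9 yaw 169.1
px [ 55. 277.] cen [641.2 -98.4] rect [640.7 -98.3] size 68.5 53.5 yaw 121.0
px [ 98. 241.] cen [613.7 -58.7] rect [612.5 -60.2] size 33.0 11.3 yaw 49.0
```

```bash

python3 -m pendant '[[[0,-0.5,3.6,0,0,0,100],[0,-0.4,3.6,0,0,0,100],[0,0,3.6,0,0,0,100],[0,0,3.4,0,0,0,100],[0,0,2.4,0,0,0,100]]]' 40|tail -5|head -2
python3 -m pendant '[[[0,0,1,0,0,0,100],[0,0,0,0,0,0,100]]]'|tail -5|head -2
python3 -c "
from h import *
go(.6078,.0962,.004,178)"

```

```text
time: 7.72
ee_pos: [0.6101, 0.0975, 0.0529]
time: 7.88
ee_pos: [0.6068, 0.0973, 0.0396]
shift [ 0.   -0.13  3.56] turn [0.007 0.031 0.002] rows 0.9 q6-> 11.0 t 7.88
```

```bash

python3 -m pendant '[[[0,-0.1,1.5,0,0.02,0,100],[0,0,1.5,0,0,0,100],[0,0,0.8,0,0,0,100],[0,0,0,0,0,0,100]]]' 40|tail -5
python3 -c "
from h import *
go(.6078,.0962,.004,178)"

```

```text
time: 8.22
ee_pos: [0.6098, 0.0973, 0.01]
tcp_rot: [179.5, 1.2, 178.2]
wrist_force: [-0.3, 0.1, 0.1]
opening: 0.0851
shift [ 0.21 -0.12  0.6 ] turn [0.009 0.021 0.003] rows 0.2 q6-> 11.0 t 8.22
```

```bash

python3 -m pendant '[[[0.2,-0.12,0.5,0.009,0.021,0,100],[0,0,0,0,0,0,100]]]' 40|tail -5
python3 -c "
from h import *
go(.6078,.0962,.004,178)"
python3 -m pendant '[[[0,0,0,0,0,0,0],[0,0,0,0,0,0,0],[0,0,0,0,0,0,0],[0,0,0,0,0,0,0],[0,0,0,0,0,0,0]]]' 40|tail -5
python3 -m pendant '[[[0,0,0,0,0,0,0],[0,0,0,0,0,0,0],[0,0,0,0,0,0,0]]]' 40|tail -5

```

```text
time: 8.38
ee_pos: [0.6087, 0.0964, 0.0082]
tcp_rot: [-180.0, 0.1, 178.2]
wrist_force: [-0.2, -0.9, 0.3]
opening: 0.0854
shift [ 0.09 -0.02  0.42] turn [-0.     0.002  0.003] rows 0.1 q6-> 11.0 t 8.38
time: 8.8
ee_pos: [0.6107, 0.0968, 0.012]
tcp_rot: [180.0, 0.3, 178.2]
wrist_force: [0.3, 0.2, -1.9]
opening: 0.0485
time: 9.05
ee_pos: [0.6103, 0.0967, 0.0116]
tcp_rot: [180.0, 0.3, 178.2]
wrist_force: [0.4, 0.5, 0.4]
opening: 0.0483
```

```bash

python3 -m pendant '[[[0,0,0,0,0,0,0],[0,0,-1,0,0,0,0],[0,0,-1,0,0,0,0],[0,0,-2,0,0,0,0],[0,0,-2,0,0,0,0]]]' 60|tail -5
python3 -m pendant '[[[0,0,-2,0,0,0,0],[0,0,-2,0,0,0,0],[0,0,0,0,0,0,0]]]'|tail -5
python3 - <<'E'
from h import *
im,K,T=cam("wrist"); save("w3.png",im); o=bot.get_obs(); print(o["ee_pos"],o["opening"],o["q"])
u=px([.608,.096,o["ee_pos"][2]+.02],K,T).astype(int);print(u)
zz=o["ee_pos"][2]-.0116
c=(220,200,420,480)
comps(im,K,T,*WHT,.028+zz,crop=c);comps(im,K,T,*BRS,.014+zz,crop=c)
go(.597,-.2843,.10,187.8)
E
```

```text
time: 9.47
ee_pos: [0.6071, 0.0962, 0.0705]
tcp_rot: [-179.9, -0.2, 178.2]
wrist_force: [0.6, -0.4, -0.8]
opening: 0.0476
time: 9.72
ee_pos: [0.6083, 0.0964, 0.1191]
tcp_rot: [-180.0, 0.2, 178.2]
wrist_force: [1.1, 0.1, -1.2]
opening: 0.0479
[0.608  0.0964 0.1172] 0.0476206463581398 [ 9.0283 13.1247  6.6546 83.4422 -0.0432 10.859 ]
[319 334]
px [325. 355.] cen [620.1  97.4] rect [620.1  97.9] size 39.9 18.5 yaw 102.3
px [324. 405.] cen [653.2  96.1] rect [654.   95.9] size 26.2 14.9 yaw 178.1
shift [ -0.11 -38.08   1.74] turn [-0.001  0.002 -0.168] rows 9.5 q6-> -33.0 t 9.77
```

View pics/w3.png

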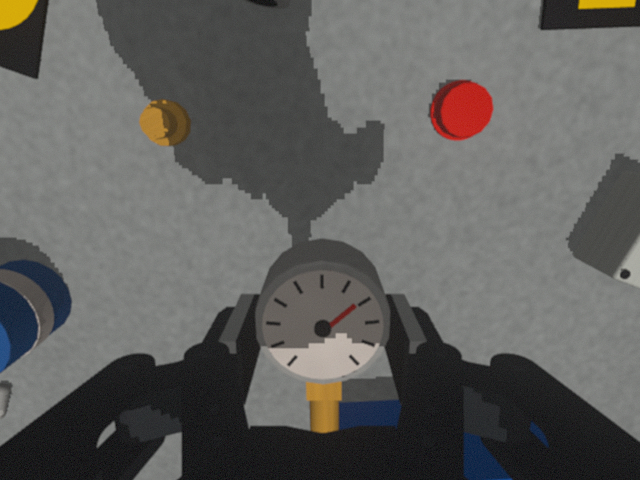

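The gauge is held level between the pads, dial centre about (322,312), stem to (323,430). I'll carry it over at a height that clears the filter.

```bash

for i in 1 2; do python3 -m pendant '[[[0,-3.8,-0.3,0,0,0,0],[0,-3.8,-0.3,0,0,0,0],[0,-3.8,-0.3,0,0,0,0],[0,-3.8,-0.2,0,0,0,0],[0,-3.8,0,0,0,0,0]]]' |tail -5; done
python3 -m pendant '[[[0,0,0,0,0,-0.084,0],[0,0,0,0,0,-0.084,0],[0,0,0,0,0,0,0]]]'|tail -5
python3 - <<'E'
from h import *
go(.597,-.2843,.05,187.8)
im,K,T=cam("wrist"); save("w4.png",im); o=bot.get_obs(); print(o["ee_pos"],o["opening"])
comps(im,K,T,*YEL,.004)
print(px([.597,-.2843,.004],K,T))
E
```

```text
time: 10.18
ee_pos: [0.6013, -0.0921, 0.1248]
tcp_rot: [179.9, -0.1, 178.9]
wrist_force: [0.1, 0.9, -1.0]
opening: 0.0476
time: 10.6
ee_pos: [0.5937, -0.2907, 0.1304]
tcp_rot: [179.8, -0.4, 178.9]
wrist_force: [1.7, 0.5, -1.8]
opening: 0.0482
time: 10.85
ee_pos: [0.5906, -0.3, 0.1254]
tcp_rot: [179.6, -0.7, -171.6]
wrist_force: [-0.2, -0.3, -2.0]
opening: 0.0476
shift [-0.95  1.41  7.54] turn [ 0.006 -0.012  0.01 ] rows 1.9 q6-> -33.0 t 10.85
[ 0.5906 -0.2995  0.1252] 0.04759567359656094
px [324. 405.] cen [ 730.5 -277.2] rect [ 731.5 -276.9] size 46.4 26.5 yaw 10.1
px [346. 232.] cen [ 585.2 -281.3] rect [ 585.6 -281.4] size 57.0 35.3 yaw 77.8
px [362.  32.] cen [ 462.3 -292.8] rect [ 460.  -292.5] size 51.1 41.6 yaw 108.9
[341.4193 245.432 ]
```

View pics/w4.png

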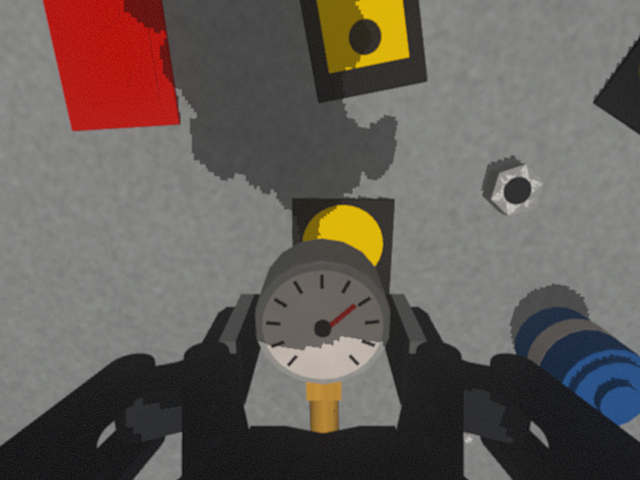

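```bash

python3 - <<'E'
from h import *
im,K,T=cam("wrist"); o=bot.get_obs(); e=o["ee_pos"]
p=at((322.5,327.5),K,T,e[2]+.0165); A=R.from_euler('xyz',o["tcp_rot"],degrees=True); print("dial in tool (mm)",A.inv().apply(p-e)*1000)
go(.597,-.2843,.05,187.8)
E
```

```text
dial in tool (mm) [  2.5297  -0.1788 -16.4727]
shift [-0.9   1.3   7.56] turn [ 0.006 -0.012  0.005] rows 1.9 q6-> -33.0 t 10.95
```

```bash

python3 -m pendant '[[[-0.6,0.7,2.5,0.003,-0.006,0,0],[-0.6,0.6,2.5,0.003,-0.006,0,0],[0,0,2,0,0,0,0],[0,0,0,0,0,0,0]]]' |tail -5
python3 - <<'E'
from h import *
go(.5995,-.2840,.019,187.8)
E
```

```text
time: 11.28
ee_pos: [0.6019, -0.2812, 0.0541]
tcp_rot: [-179.9, 0.2, -172.4]
wrist_force: [-0.1, -0.3, -2.9]
opening: 0.0475
shift [ 0.28 -0.25  3.51] turn [-0.001  0.003 -0.004] rows 0.9 q6-> -33.0 t 11.28
```

```bash

python3 -m pendant '[[[0.14,-0.13,1.2,0,0,0,0],[0.14,-0.12,1.2,0,0,0,0],[0,0,0.8,0,0,0,0],[0,0,0,0,0,0,0]]]' |tail -5
python3 - <<'E'
from h import *
go(.5995,-.2840,.017,187.8)
E
```

```text
time: 11.62
ee_pos: [0.6, -0.2815, 0.0224]
tcp_rot: [-180.0, 0.2, -172.6]
wrist_force: [-0.6, -0.1, -2.4]
opening: 0.0477
shift [ 0.09 -0.24  0.54] turn [-0.001  0.003 -0.006] rows 0.1 q6-> -33.0 t 11.62
```

```bash

python3 -m pendant '[[[0.06,-0.24,0.3,0,0.003,0,0],[0,0,0.15,0,0,0,0]]]' |tail -5
python3 - <<'E'
from h import *
go(.5995,-.2840,.0158,187.8)
E
```

```text
time: 11.78
ee_pos: [0.6003, -0.2841, 0.019]
tcp_rot: [-179.9, 0.1, -172.6]
wrist_force: [-0.1, -1.0, -1.4]
opening: 0.0483
shift [0.08 0.02 0.32] turn [-0.001  0.001 -0.007] rows 0.1 q6-> -33.0 t 11.78
```

```bash

for i in 1 2; do python3 -m pendant '[[[0.05,0,0.15,0,0,-0.003,0],[0,0,0,0,0,0,0]]]' |tail -5; done
python3 - <<'E'
from h import *
go(.5995,-.2840,.0158,187.8)
E
```

```text
time: 11.95
ee_pos: [0.6003, -0.2846, 0.0184]
tcp_rot: [-179.9, 0.1, -172.4]
wrist_force: [-0.4, 0.3, -1.7]
opening: 0.0479
time: 12.12
ee_pos: [0.6002, -0.2851, 0.0177]
tcp_rot: [-179.8, 0.2, -172.3]
wrist_force: [-0.2, 0.1, -1.7]
opening: 0.0481
shift [0.06 0.12 0.19] turn [-0.003  0.003 -0.001] rows 0.1 q6-> -33.0 t 12.12
```

```bash

python3 -m pendant '[[[0.05,0.1,0.2,0,0,0,0],[0,0,0,0,0,0,0]]]' |tail -5
python3 -m pendant '[[[0,0,0.15,0,0,0,0],[0,0,0,0,0,0,0]]]' |tail -4
python3 -m pendant '[[[0,0,0.15,0,0,0,0],[0,0,0,0,0,0,0]]]' |tail -4

```

```text
time: 12.28
ee_pos: [0.5998, -0.2843, 0.0162]
tcp_rot: [-179.8, 0.2, -172.3]
wrist_force: [-1.3, -0.0, -1.8]
opening: 0.0479
ee_pos: [0.6002, -0.2845, 0.0162]
tcp_rot: [-179.7, 0.3, -172.3]
wrist_force: [0.3, -0.2, -1.9]
opening: 0.0478
ee_pos: [0.6006, -0.2847, 0.0161]
tcp_rot: [-179.7, 0.4, -172.3]
wrist_force: [0.2, -0.4, -1.9]
opening: 0.0477
```

```bash

for i in 1 2 3; do python3 -m pendant '[[[0.03,0.02,0.2,0,0.003,0,0]]]' |tail -5|grep -v op; done

```

```text
time: 12.7
ee_pos: [0.6008, -0.2848, 0.0157]
tcp_rot: [-179.6, 0.3, -172.3]
wrist_force: [-5.4, 2.7, 22.3]
time: 12.78
ee_pos: [0.6008, -0.2848, 0.0158]
tcp_rot: [-179.6, 0.2, -172.3]
wrist_force: [-6.9, 2.2, 17.6]
time: 12.87
ee_pos: [0.6008, -0.2848, 0.0158]
tcp_rot: [-179.5, 0.2, -172.3]
wrist_force: [-5.5, 1.9, 13.9]
```

```bash

python3 -m pendant '[[[0,0,-0.05,0,0,0,100],[0,0,0,0,0,0,100],[0,0,0,0,0,0,100],[0,0,0,0,0,0,100]]]' |tail -5
for i in 1 2; do python3 -m pendant '[[[0,0,-2,0,0,0,100],[0,0,-3,0,0,0,100],[0,0,-3,0,0,0,100],[0,0,-2,0,0,0,100]]]' |tail -5; done
python3 - <<'E'
from gs import *
im,K,T=cam("wrist"); save("w5.png",im); o=bot.get_obs(); print(o["ee_pos"],o["q"])
u=px([.597,-.2843,.032],K,T).astype(int);print(u)
c=(u[0]-80,u[1]-80,u[0]+80,u[1]+130)
print("dial");comps(im,K,T,*WHT,.032,crop=c)
print("brass");comps(im,K,T,*BRS,.018,crop=c)
print("yellow");comps(im,K,T,*YEL,.004)
crop=im[max(0,u[1]-120):u[1]+120,max(0,u[0]-120):u[0]+120]; save("c5.png",cv2.resize(crop,None,fx=2.5,fy=2.5))
E
```

```text
time: 13.2
ee_pos: [0.6013, -0.2849, 0.0167]
tcp_rot: [-179.5, 0.2, -172.3]
wrist_force: [-0.0, -0.2, 0.1]
opening: 0.0854
time: 13.53
ee_pos: [0.5974, -0.2825, 0.1112]
tcp_rot: [-179.9, -0.4, -172.3]
wrist_force: [1.0, -0.1, -0.1]
opening: 0.0853
time: 13.87
ee_pos: [0.5974, -0.2818, 0.2141]
tcp_rot: [-180.0, -0.6, -172.3]
wrist_force: [0.8, -0.0, 0.3]
opening: 0.0854
[ 0.5981 -0.2821  0.218 ] [-25.1202  21.1639  27.7675  96.8164  -0.3129 -32.8533]
[318 213]
dial
px [319. 214.] cen [ 598.1 -284.6] rect [ 598.  -284.5] size 43.4 43.3 yaw 142.8
brass
px [321. 257.] cen [ 641.7 -278.7] rect [ 642.  -277.8] size 35.3 18.9 yaw 8.0
yellow
px [320. 258.] cen [ 645.8 -276.9] rect [ 646.6 -276.8] size 36.8 18.8 yaw 8.0
px [322. 191.] cen [ 579.  -280.2] rect [ 584.7 -283.5] size 56.9 33.4 yaw 88.1
px [580.  59.] cen [445.7 -88.1] rect [445.6 -88.1] size 65.3 64.4 yaw 97.7
px [328.  33.] cen [ 456.3 -294.5] rect [ 452.8 -294.9] size 56.8 51.1 yaw 19.0
```

View pics/c5.png

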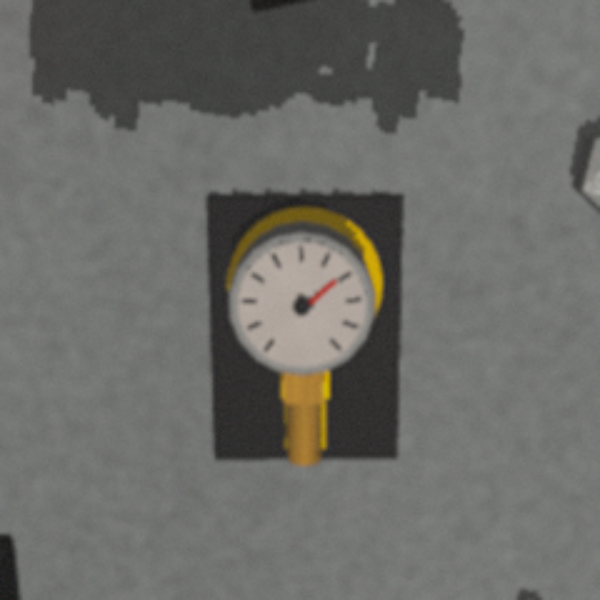

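The gauge lies flat on its tile with its stem over the silhouette's stem. It measures (598.1,−284.5) against a spot near (596.5,−284), so about 1–2 mm off. Next the valve.

```bash
python3 -c "
from h import *
go(.4335,.076,.19,166.8)"
```

```text
shift [11.47 37.71  2.77] turn [-0.004 -0.006  0.365] rows 9.9 q6-> 23.0 t 13.92
```

```bash
for i in 1 2; do python3 -m pendant '[[[1.15,3.77,0.25,0,0,0,100],[1.15,3.77,0.25,0,0,0,100],[1.15,3.77,0.25,0,0,0,100],[1.15,3.77,0.25,0,0,0,100],[1.15,3.77,0.25,0,0,0,100]]]'|grep ee_pos; done
python3 -m pendant '[[[0,0,0,0,0,0.12,100],[0,0,0,0,0,0.12,100],[0,0,0,0,0,0.12,100],[0,0,0,0,0,0,100]]]'|grep ee_pos
python3 - <<'E'
from h import *
im,K,T=cam("wrist"); save("w6.png",im)
u=px([.4335,.076,.048],K,T).astype(int); print(u)
c=(u[0]-60,u[1]-80,u[0]+60,u[1]+80)
comps(im,K,T,*BLUE,.048,crop=c)
print("yellow");comps(im,K,T,*YEL,.004)
c=im[max(0,u[1]-100):u[1]+100,max(0,u[0]-100):u[0]+100]; save("c6.png",cv2.resize(c,None,fx=2.5,fy=2.5))
go(.4335,.076,.1,166.8)
E
```

```text
ee_pos: [0.5166, -0.1042, 0.2001]
ee_pos: [0.4298, 0.0824, 0.1841]
ee_pos: [0.4253, 0.0905, 0.1825]
[306 243]
px [306. 241.] cen [432.7  75.8] rect [432.9  75.7] size 58.9 11.6 yaw 167.5
yellow
px [256. 352.] cen [537.3  -0.3] rect [538.1   0.1] size 32.5 27.0 yaw 166.4
px [129. 284.] cen [446.3 -89.8] rect [446.5 -89.6] size 65.9 64.7 yaw 157.1
px [536. 178.] cen [438.2 265.3] rect [438.2 265.3] size 82.1 39.7 yaw 179.9
shift [-1.18 -1.17  8.25] turn [-0.004 -0.007 -0.002] rows 2.1 q6-> 23.0 t 15.13
```

View pics/c6.png

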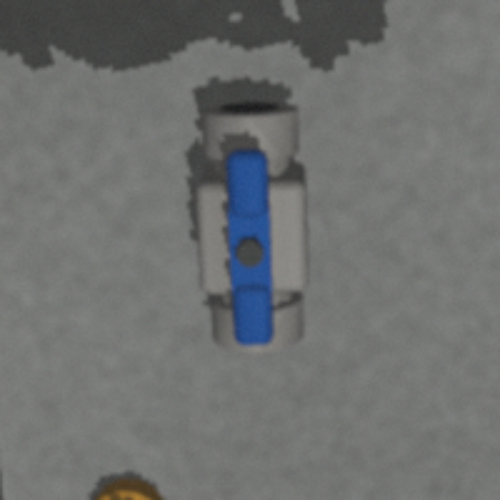

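The steel valve with the blue handle is confirmed, centred at (306,241), measuring (432.8,75.8) with yaw 167.4. I'll descend.

```bash
python3 -m pendant '[[[-0.6,-0.6,3,0,-0.007,0,100],[-0.6,-0.6,3,0,0,0,100],[0,0,3,0,0,0,100],[0,0,2.5,0,0,0,100],[0,0,1,0,0,0,100]]]'|grep -A1 ee_pos
python3 -m pendant '[[[0,0,1,0,0,0,100],[0,0,0,0,0,0,100]]]'|grep -A1 ee_pos
python3 -c "
from h import *
go(.4328,.0758,.006,167.3)"
```

```text
ee_pos: [0.4372, 0.0742, 0.0555]
tcp_rot: [-179.9, 0.4, 168.0]
ee_pos: [0.436, 0.0733, 0.0428]
tcp_rot: [-179.8, 0.2, 168.2]
shift [0.38 0.19 3.68] turn [-0.003  0.004  0.016] rows 0.9 q6-> 23.0 t 15.72
```

```bash
python3 -m pendant '[[[0.3,0.15,1.5,0,0.004,0.012,100],[0,0,1.5,0,0,0,100],[0,0,0.8,0,0,0,100],[0,0,0,0,0,0,100]]]'|grep -A1 ee_pos
python3 -c "
from h import *
go(.4328,.0758,.006,167.3)"
```

```text
ee_pos: [0.4364, 0.0756, 0.008]
tcp_rot: [-180.0, 0.3, 167.8]
shift [ 0.36 -0.06  0.2 ] turn [-0.     0.005  0.009] rows 0.1 q6-> 23.0 t 16.05
```

```bash
python3 -m pendant '[[[0.4,-0.06,0.2,0,0.005,0.009,100],[0.1,0,0,0,0,0,100]]]'|grep -A1 ee_pos
for i in 1 2; do python3 -m pendant '[[[0,0,0,0,0,0,0],[0,0,0,0,0,0,0],[0,0,0,0,0,0,0],[0,0,0,0,0,0,0],[0,0,0,0,0,0,0]]]' 60|tail -5; done
```

```text
ee_pos: [0.4322, 0.0763, 0.0078]
tcp_rot: [180.0, 0.1, 167.3]
time: 16.63
ee_pos: [0.434, 0.0766, 0.0114]
tcp_rot: [179.9, 0.3, 167.3]
wrist_force: [0.6, -0.9, -2.1]
opening: 0.0326
time: 17.05
ee_pos: [0.4338, 0.0766, 0.0112]
tcp_rot: [179.9, 0.3, 167.3]
wrist_force: [0.1, -0.5, -0.1]
opening: 0.0329
```

```bash
python3 -m pendant '[[[0,0,-0.5,0,0,0,0],[0,0,-2,0,0,0,0],[0,0,-3,0,0,0,0],[0,0,-3,0,0,0,0],[0,0,-1,0,0,0,0]]]'|tail -5
python3 -c "
from h import *
go(.4392,.2654,.1,179.7)"
```

```text
time: 17.47
ee_pos: [0.4296, 0.0759, 0.1057]
tcp_rot: [-179.9, -0.2, 167.3]
wrist_force: [1.4, 0.1, -1.6]
opening: 0.0329
shift [ 3.22 18.7   0.55] turn [-0.001 -0.004 -0.216] rows 4.7 q6-> 31.0 t 17.47
```

```bash
python3 -m pendant '[[[0.64,3.74,0,0,0,0,0],[0.64,3.74,0,0,0,0,0],[0.64,3.74,0,0,0,0,0],[0.64,3.74,0,0,0,0,0],[0.64,3.74,0,0,0,0,0]]]'|tail -5
python3 -m pendant '[[[0,0,0,0,0,-0.108,0],[0,0,0,0,0,-0.108,0],[0,0,0,0,0,0,0]]]'|tail -5
python3 - <<'E'
from h import *
im,K,T=cam("wrist"); save("w7.png",im); o=bot.get_obs(); e=o["ee_pos"]
u=px([e[0],e[1],e[2]+.037],K,T).astype(int); print(u)
A=R.from_euler('xyz',o["tcp_rot"],degrees=True)
r=comps(im,K,T,*BLUE,e[2]+.037,crop=(260,150,380,480))
for i in r: print("handle in tool",A.inv().apply(np.append(i[2]/1000,e[2])-e)*1000)
comps(im,K,T,*YEL,.004)
go(.4390,.2654,.05,179.7)
E
```

```text
time: 17.88
ee_pos: [0.4426, 0.2661, 0.1085]
tcp_rot: [-180.0, 0.1, 166.6]
wrist_force: [0.9, -0.1, -2.1]
opening: 0.0329
time: 18.13
ee_pos: [0.4414, 0.274, 0.1052]
tcp_rot: [-179.9, -0.0, 179.7]
wrist_force: [0.5, 0.4, -3.5]
opening: 0.033
[319 365]
px [322. 353.] cen [438.7 274.4] rect [438.7 274.5] size 56.0 11.8 yaw 179.4
handle in tool [2.6143 0.9497 0.0014]
px [298. 209.] cen [413.8 263.1] rect [427.8 264.2] size 59.9 38.9 yaw 179.7
shift [ 0.22 -0.81  5.51] turn [-0.001 -0.001 -0.006] rows 1.4 q6-> 31.0 t 18.18
```

View pics/w7.png

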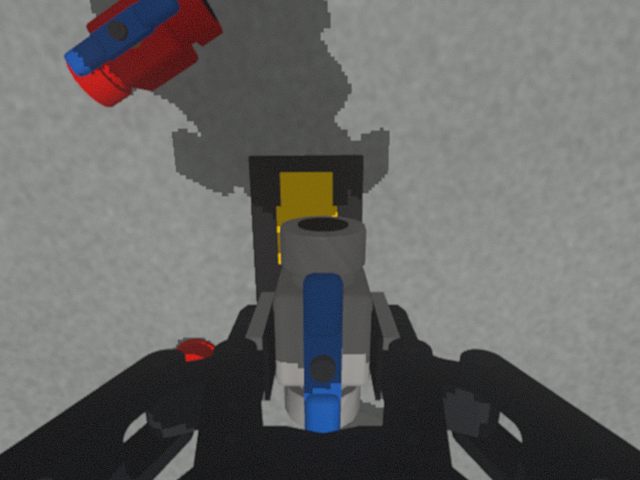

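The valve is held straight, handle (322,353), over its tile; the silhouette's end shows at (306,190). The red valve at the top left is untouched.

```bash
python3 -m pendant '[[[0.25,-0.85,2.5,0,0,0,0],[0,0,2.5,0,0,0,0],[0,0,1.2,0,0,0,0],[0,0,0,0,0,0,0]]]'|tail -5
python3 -c "
from h import *
go(.4385,.2648,.019,179.7)"
```

```text
time: 18.52
ee_pos: [0.4391, 0.2635, 0.0411]
tcp_rot: [-180.0, 0.0, 178.5]
wrist_force: [-1.0, -0.1, -2.2]
opening: 0.0329
shift [0.06 0.13 2.21] turn [-0.001  0.    -0.022] rows 0.6 q6-> 31.0 t 18.52
```

```bash
python3 -m pendant '[[[0.06,0.13,1.2,0,0,-0.022,0],[0,0,0.8,0,0,0,0],[0,0,0,0,0,0,0]]]'|tail -5
python3 -c "
from h import *
go(.4385,.2648,.017,179.7)"
```

```text
time: 18.77
ee_pos: [0.4391, 0.2644, 0.0207]
tcp_rot: [-180.0, 0.1, 179.6]
wrist_force: [0.3, 0.9, -3.0]
opening: 0.0326
shift [0.06 0.04 0.37] turn [-0.     0.001 -0.002] rows 0.1 q6-> 31.0 t 18.77
```

```bash
python3 -m pendant '[[[0.06,0.04,0.35,0,0,0,0],[0.03,0,0.1,0,0,0,0]]]'|tail -5
for i in 1 2 3; do python3 -m pendant '[[[0.03,0,0.15,0,0,0,0]]]'|grep -E 'ee|force'; done
```

```text
time: 18.93
ee_pos: [0.4386, 0.2651, 0.0166]
tcp_rot: [180.0, 0.1, 179.5]
wrist_force: [-0.1, 0.0, -3.1]
opening: 0.0327
ee_pos: [0.4387, 0.2653, 0.0156]
wrist_force: [0.4, 0.4, -1.5]
ee_pos: [0.4386, 0.2654, 0.0152]
wrist_force: [-5.3, -5.6, 14.2]
ee_pos: [0.4386, 0.2653, 0.0152]
wrist_force: [-5.9, -5.3, 12.7]
```

```bash

python3 -m pendant '[[[0,0,-0.05,0,0,0,100],[0,0,0,0,0,0,100],[0,0,0,0,0,0,100],[0,0,0,0,0,0,100],[0,0,0,0,0,0,100]]]' |tail -5
for i in 1 2; do python3 -m pendant '[[[0,0,-1.5,0,0,0,100],[0,0,-2.5,0,0,0,100],[0,0,-3,0,0,0,100],[0,0,-3,0,0,0,100]]]' |tail -5; done
python3 - <<'E'
from h import *
im,K,T=cam("wrist")
u=px([.4385,.265,.048],K,T).astype(int);print(u)
c=(u[0]-80,u[1]-80,u[0]+80,u[1]+100)
comps(im,K,T,*BLUE,.052,crop=c)
comps(im,K,T,*YEL,.004)
c=im[max(0,u[1]-120):u[1]+120,max(0,u[0]-120):u[0]+120]; save("c7.png",cv2.resize(c,None,fx=2.5,fy=2.5))
comps(im,K,T,*WHT,.042,amin=800,crop=(300,240,500,480))
go(.6102,.3028,.2,157.1)
E
```

```text
time: 19.6
ee_pos: [0.4403, 0.2666, 0.0185]
tcp_rot: [179.8, 0.5, 179.5]
wrist_force: [-0.1, -0.0, -0.4]
opening: 0.0854
time: 19.93
ee_pos: [0.436, 0.2642, 0.1144]
tcp_rot: [-179.8, -0.1, 179.5]
wrist_force: [1.1, 0.6, -0.3]
opening: 0.0854
time: 20.27
ee_pos: [0.4354, 0.2642, 0.219]
tcp_rot: [-179.8, -0.1, 179.5]
wrist_force: [-0.2, -0.2, -1.0]
opening: 0.0854
[323 219]
px [324. 220.] cen [438.1 265.7] rect [438.2 265.4] size 58.8 11.5 yaw 179.8
px [ 54. 308.] cen [537.3  -4.3] rect [537.   -5.9] size 36.5 26.5 yaw 116.1
px [311. 186.] cen [410.3 257.2] rect [421.  251.5] size 68.9 29.1 yaw 148.8
px [363. 396.] cen [606.3 304.2] rect [610.3 302.7] size 60.9 42.5 yaw 157.7
shift [-17.31   3.94   2.62] turn [0.002 0.004 0.391] rows 4.5 q6-> 49.0 t 20.32
```

View pics/c7.png

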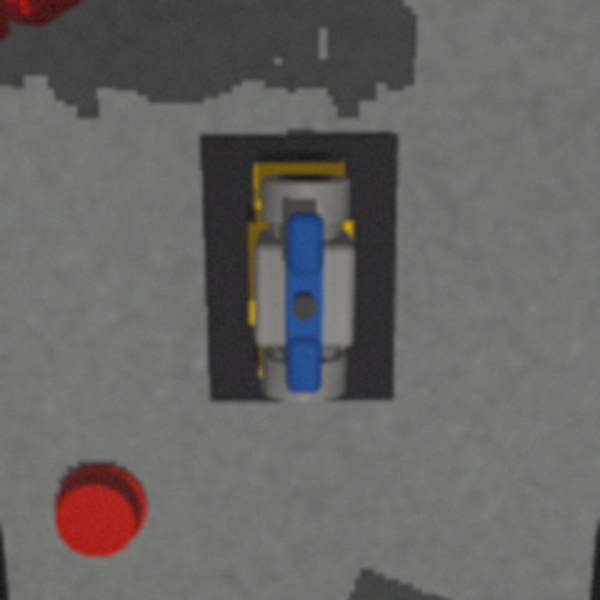

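The valve stands on its silhouette at (438.2,265.5), yaw 179.8, within about 1 mm. Next the manifold.

```bash
python3 -m pendant '[[[-3.5,0.79,0.3,0,0,0,100],[-3.5,0.79,0.3,0,0,0,100],[-3.5,0.79,0.3,0,0,0,100],[-3.5,0.79,0.3,0,0,0,100],[-3.3,0.79,0.3,0,0,0,100]]]'|grep ee_pos
python3 -m pendant '[[[0,0,0.5,0,0,0.12,100],[0,0,0.5,0,0,0.12,100],[0,0,0.5,0,0,0.12,100],[0,0,0,0,0,0.03,100]]]'|grep ee_pos
python3 - <<'E'
from h import *
im,K,T=cam("wrist")
u=px([.6102,.3028,.042],K,T).astype(int);print(u)
c=(u[0]-90,u[1]-90,u[0]+90,u[1]+90)
r=comps(im,K,T,*WHT,.042,amin=500,crop=c)
i=max(r,key=lambda i:i[3]*i[4])
go(i[2][0]/1000,i[2][1]/1000,.01,i[5])
E
```

```text
ee_pos: [0.6131, 0.3048, 0.2199]
ee_pos: [0.6213, 0.306, 0.1925]
[310 209]
px [311. 216.] cen [616.8 299.3] rect [614.7 300.7] size 51.4 43.4 yaw 156.2
shift [ 0.48 -0.85 18.26] turn [0.006 0.005 0.004] rows 4.6 q6-> 50.0 t 21.12
```

```bash
python3 -c "
from h import *
go(.6103,.3028,.01,157.1)"; python3 -m pendant '[[[0.4,-0.3,3.4,0.006,0.005,0,100],[0.4,-0.3,3.4,0,0,0,100],[0,0,3.4,0,0,0,100],[0,0,2.5,0,0,0,100],[0,0,1.5,0,0,0,100]]]'|grep -A1 ee_pos
python3 -c "
from h import *
go(.6103,.3028,.01,157.1)"
```

```text
shift [ 0.96 -0.83 18.26] turn [ 0.005  0.005 -0.012] rows 4.6 q6-> 49.0 t 21.12
ee_pos: [0.6144, 0.3052, 0.0505]
tcp_rot: [179.6, 0.4, 156.8]
shift [ 0.3  -0.41  4.05] turn [ 0.008  0.007 -0.005] rows 1.0 q6-> 49.0 t 21.53
```

```bash
python3 -m pendant '[[[0.3,-0.4,1.2,0.008,0.007,-0.005,100],[0,0,1.5,0,0,0,100],[0,0,1.0,0,0,0,100],[0,0,0,0,0,0,100]]]'|grep -A1 ee_pos
python3 -c "
from h import *
go(.6103,.3028,.009,157.1)"
```

```text
ee_pos: [0.6072, 0.3014, 0.0074]
tcp_rot: [-179.7, -0.3, 157.4]
shift [-0.24  0.24 -0.17] turn [-0.006 -0.005  0.006] rows 0.1 q6-> 49.0 t 21.87
```

```bash
python3 -m pendant '[[[-0.25,0.24,-0.1,-0.006,-0.005,0.006,100],[0,0,0,0,0,0,100]]]'|grep -A1 ee_pos
for i in 1 2; do python3 -m pendant '[[[0,0,0,0,0,0,0],[0,0,0,0,0,0,0],[0,0,0,0,0,0,0],[0,0,0,0,0,0,0],[0,0,0,0,0,0,0]]]' 60|tail -5; done
```

```text
ee_pos: [0.6109, 0.3029, 0.0094]
tcp_rot: [179.9, 0.0, 157.1]
time: 22.45
ee_pos: [0.6131, 0.3038, 0.0144]
tcp_rot: [179.7, 0.3, 157.1]
wrist_force: [-0.2, 0.2, -3.5]
opening: 0.0451
time: 22.87
ee_pos: [0.6127, 0.3037, 0.0136]
tcp_rot: [179.7, 0.2, 157.1]
wrist_force: [-0.2, -0.8, -2.1]
opening: 0.0449
```

```bash
python3 -m pendant '[[[0,0,-0.5,0,0,0,0],[0,0,-2,0,0,0,0],[0,0,-3,0,0,0,0],[0,0,-3,0,0,0,0],[0,0,-2,0,0,0,0]]]'|tail -5
python3 -c "
from h import *
go(.46,-.28,.15,157.1)"
```

```text
time: 23.28
ee_pos: [0.6083, 0.3016, 0.1146]
tcp_rot: [-179.7, -0.3, 157.1]
wrist_force: [0.7, -0.1, -3.3]
opening: 0.0449
shift [ -8.92 -59.37  -3.25] turn [-0.006 -0.006  0.001] rows 15.0 q6-> -8.0 t 23.28
```

```bash
for i in 1 2 3; do python3 -m pendant '[[[-0.6,-3.95,-0.22,0,0,0,0],[-0.6,-3.95,-0.22,0,0,0,0],[-0.6,-3.95,-0.22,0,0,0,0],[-0.6,-3.95,-0.22,0,0,0,0],[-0.6,-3.95,-0.22,0,0,0,0]]]'|grep ee_pos; done
python3 -m pendant '[[[0,0,0,0,0,-0.12,0],[0,0,0,0,0,-0.12,0],[0,0,0,0,0,-0.12,0],[0,0,0,0,0,-0.12,0],[0,0,0,0,0,-0.12,0]]]'|grep ee_pos
python3 -m pendant '[[[0,0,0,0,0,-0.12,0],[0,0,0,0,0,0,0]]]'|tail -5
python3 -c "
from h import *
go(.448,-.297,.13,199)"
```

```text
ee_pos: [0.561, 0.1103, 0.1315]
ee_pos: [0.5095, -0.0914, 0.1443]
ee_pos: [0.4583, -0.293, 0.1578]
ee_pos: [0.4539, -0.3031, 0.1591]
time: 25.12
ee_pos: [0.4536, -0.3032, 0.1596]
tcp_rot: [-179.8, 0.4, -159.7]
wrist_force: [-0.2, -0.4, -3.7]
opening: 0.0453
shift [0.33 0.79 2.96] turn [-0.004  0.006  0.022] rows 0.8 q6-> -53.0 t 25.12
```

```bash
python3 -m pendant '[[[-3.5,0,0,0,0,0.02,0],[-3.5,0,0,0,0,0,0],[-2,0,0,0,0,0,0],[0,0,0,0,0,0,0]]]'|grep ee_pos
python3 - <<'E'
from h import *
im,K,T=cam("wrist"); save("w8.png",im); o=bot.get_obs(); e=o["ee_pos"]
comps(im,K,T,*YEL,.004,amin=300)
print(px([.448,-.297,.004],K,T), e, o["tcp_rot"])
E
```

```text
ee_pos: [0.5403, -0.2729, 0.1613]
px [595. 174.] cen [445.9 -87.9] rect [446. -88.] size 65.7 65.0 yaw 69.2
px [330.  83.] cen [ 447.  -297.3] rect [ 447.1 -297.3] size 68.8 50.8 yaw 19.0
[330.1743  87.363 ] [ 0.5391 -0.2732  0.1613] [-179.7681    0.3558 -162.0844]
```

View pics/w8.png

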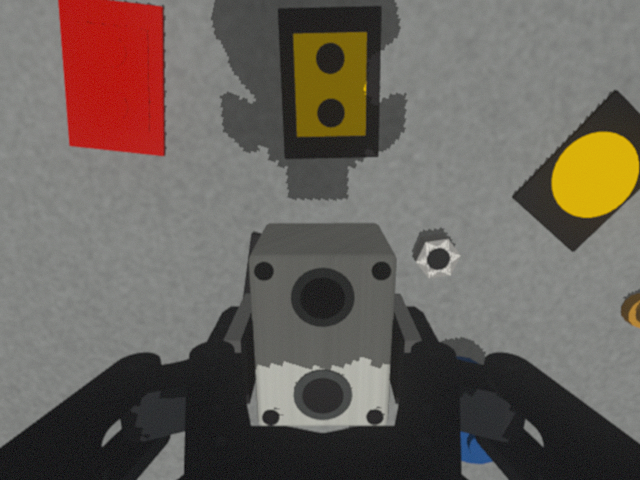

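```bash
python3 - <<'E'
from h import *
im,K,T=cam("wrist"); o=bot.get_obs(); e=o["ee_pos"]
A=R.from_euler('xyz',o["tcp_rot"],degrees=True)
d=A.inv().apply(at((322.3,347.2),K,T,e[2]+.0282)-e); print(d*1000)
B=R.from_euler('xyz',[180,0,199],degrees=True); t=np.array([.4471,-.2973,0])-B.apply([d[0],0,0]); print(t)
go(t[0],t[1],.08,199)
E
```

```text
[ -0.1026   0.5078 -28.2021]
[ 0.447  -0.2973  0.    ]
shift [9.42 0.58 8.09] turn [-0.004  0.006 -0.018] rows 3.1 q6-> -53.0 t 25.55
```

```bash
python3 -m pendant '[[[3.4,0.2,1,0,0.006,-0.018,0],[3.4,0.2,2,0,0,0,0],[2.2,0.1,2.5,0,0,0,0],[0,0,2,0,0,0,0],[0,0,0,0,0,0,0]]]'|grep -A2 ee_pos
python3 -c "
from h import *
go(.448,-.297,.025,199)"
```

```text
ee_pos: [0.445, -0.2992, 0.0845]
tcp_rot: [-179.7, -0.0, -161.6]
wrist_force: [-0.3, -0.2, -4.0]
shift [-0.36  0.15  5.95] turn [-0.006 -0.001 -0.011] rows 1.5 q6-> -53.0 t 25.97
```

```bash
python3 -m pendant '[[[-0.3,0.15,2,-0.006,0,-0.011,0],[0,0,2,0,0,0,0],[0,0,1.5,0,0,0,0],[0,0,0,0,0,0,0]]]'|grep -A2 ee_pos
python3 -c "
from h import *
go(.448,-.297,.019,199)"
```

```text
ee_pos: [0.4457, -0.2986, 0.0325]
tcp_rot: [-179.8, 0.1, -161.5]
wrist_force: [-1.1, 0.3, -3.9]
shift [-0.27  0.09  1.35] turn [-0.003  0.001 -0.009] rows 0.3 q6-> -53.0 t 26.3
```

```bash
python3 -m pendant '[[[-0.25,0.09,0.8,-0.003,0,-0.009,0],[0,0,0.5,0,0,0,0],[0,0,0,0,0,0,0]]]'|grep -A2 ee_pos
python3 -c "
from h import *
go(.448,-.297,.018,199)"
```

```text
ee_pos: [0.4489, -0.2978, 0.0223]
tcp_rot: [-179.9, 0.2, -161.1]
wrist_force: [0.4, 0.5, -3.0]
shift [0.06 0.11 0.43] turn [-0.002  0.003 -0.002] rows 0.1 q6-> -53.0 t 26.55
```

```bash
python3 -m pendant '[[[0.08,0.1,0.3,0,0.003,0,0],[0.02,0,0.1,0,0,0,0]]]'|grep -A2 ee_pos
for i in 1 2 3; do python3 -m pendant '[[[0.03,0.02,0.15,0,0,0,0]]]'|grep -E 'ee|force'; done
```

```text
ee_pos: [0.4485, -0.2976, 0.0197]
tcp_rot: [-179.8, 0.1, -161.1]
wrist_force: [0.9, -0.0, -3.9]
ee_pos: [0.4486, -0.2977, 0.0189]
wrist_force: [1.1, 0.1, -3.7]
ee_pos: [0.4484, -0.2977, 0.0177]
wrist_force: [-2.8, -1.9, 9.3]
ee_pos: [0.4484, -0.2978, 0.0176]
wrist_force: [-5.6, 4.0, 18.2]
```

```bash

python3 -m pendant '[[[0,0,-0.05,0,0,0,100],[0,0,0,0,0,0,100],[0,0,0,0,0,0,100],[0,0,0,0,0,0,100],[0,0,0,0,0,0,100]]]' |tail -5
for i in 1 2; do python3 -m pendant '[[[0,0,-1.5,0,0,0,100],[0,0,-2.5,0,0,0,100],[0,0,-3,0,0,0,100],[0,0,-3,0,0,0,100]]]' |grep -A1 ee_pos; done
python3 - <<'E'
from h import *
im,K,T=cam("wrist")
u=px([.4471,-.2973,.046],K,T).astype(int);print(u)
comps(im,K,T,[0,0,110],[180,60,255],.046,amin=500,crop=(u[0]-90,u[1]-90,u[0]+90,u[1]+90))
comps(im,K,T,*YEL,.004)
c=im[max(0,u[1]-120):u[1]+120,max(0,u[0]-120):u[0]+120]; save("c9.png",cv2.resize(c,None,fx=2.5,fy=2.5))
go(.58,-.115,.25,180)
E
```

```text
time: 27.38
ee_pos: [0.4498, -0.2988, 0.0206]
tcp_rot: [-179.4, 0.4, -161.1]
wrist_force: [0.1, 0.8, 0.2]
opening: 0.0855
ee_pos: [0.4455, -0.2958, 0.1161]
tcp_rot: [180.0, -0.1, -161.1]
ee_pos: [0.445, -0.2954, 0.2207]
tcp_rot: [180.0, -0.1, -161.1]
[318 216]
px [318. 211.] cen [ 453.7 -295.9] rect [ 451.3 -297. ] size 157.6 151.4 yaw 108.8
px [275. 395.] cen [ 656.5 -275.7] rect [ 658.3 -275.2] size 31.4 16.4 yaw 8.6
px [568. 377.] cen [537.   10.8] rect [534.5  11.3] size 35.8 27.3 yaw 96.2
px [287. 335.] cen [ 581.5 -280.5] rect [ 586.9 -284.5] size 57.3 37.1 yaw 93.7
px [523. 273.] cen [446.4 -88.1] rect [446.2 -88.1] size 65.8 64.4 yaw 108.8
shift [-18.53  12.8   -2.3 ] turn [-0.005  0.004  0.329] rows 5.7 q6-> -11.0 t 28.1
```

View pics/c9.png

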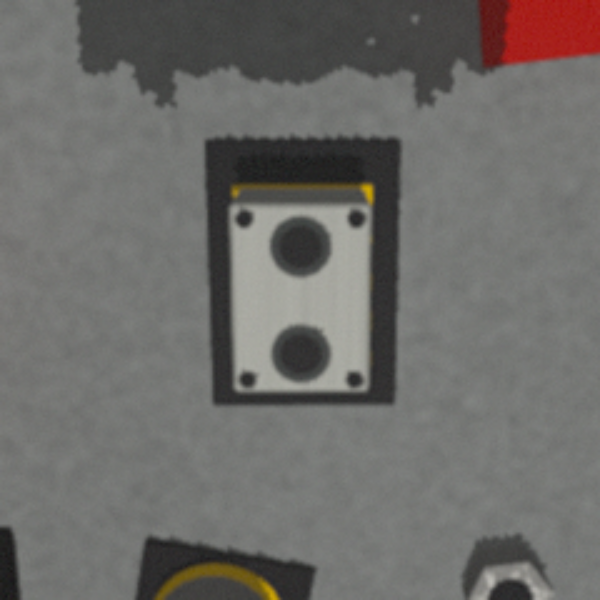

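The manifold sits on its silhouette: its top centre is at (318,215) against the expected (318,216), and it is lined up. Last the filter.

```bash
python3 -m pendant '[[[-3.7,2.56,-0.46,0,0,0,100],[-3.7,2.56,-0.46,0,0,0,100],[-3.7,2.56,-0.46,0,0,0,100],[-3.7,2.56,-0.46,0,0,0,100],[-3.7,2.56,-0.46,0,0,0,100]]]'|grep ee_pos
python3 -m pendant '[[[0,0,0,0,0,0.11,100],[0,0,0,0,0,0.11,100],[0,0,0,0,0,0.11,100],[0,0,0,0,0,0,100]]]'|grep -A1 ee_pos
python3 - <<'E'
from h import *
im,K,T=cam("wrist"); save("w10.png",im)
print(bot.get_obs()["ee_pos"],px([.645,-.113,.072],K,T))
m=bot.mark_of("wrist","filter")[:2]; print([(i["uv"],i["confidence"],at(i["uv"],K,T,.036)) for i in m])
E
```

```text
ee_pos: [0.5716, -0.1311, 0.252]
ee_pos: [0.5771, -0.1222, 0.2505]
tcp_rot: [-179.6, 0.7, 179.0]
[ 0.577  -0.1224  0.2504] [335.261  286.2853]
[([337.0, 274.4], 0.82, array([ 0.6484, -0.1105,  0.036 ])), ([113.0, 47.7], 0.31, array([ 0.4448, -0.2936,  0.036 ]))]
```

View pics/w10.png

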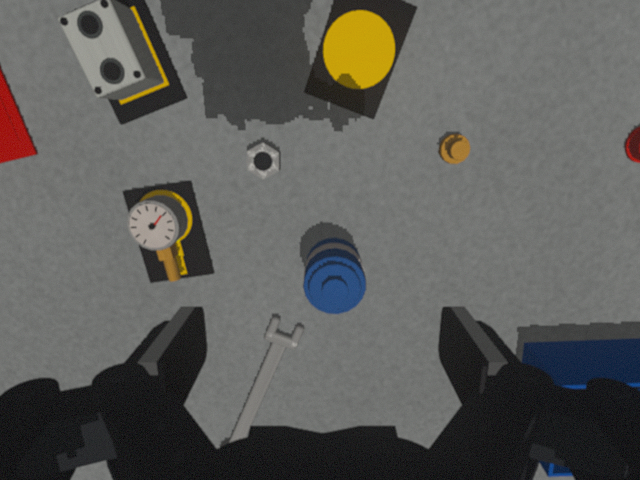

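The filter stands upright at (335,285). The wrench jaw at (285,325) lies close by, but it is low. I'll grasp with the fingertips about 28 mm above the bench.

```bash
python3 - <<'E'
from h import *
im,K,T=cam("wrist")
for p,z in [((334.5,287),.072),((335,282.5),.06),((300,325),.01),((270,345),.01)]: print(at(p,K,T,z))
h=cv2.cvtColor(im,cv2.COLOR_RGB2HSV); m=cv2.inRange(h,np.array([100,120,110]),np.array([130,255,255])); m[:240]=0; m[:, :290]=0; m[:,380:]=0; m[330:]=0
c=max(cv2.findContours(m,0,1)[0],key=cv2.contourArea); print(cv2.boundingRect(c))
go(.646,-.1135,.12,180)
E
```

```text
[ 0.6453 -0.1136  0.072 ]
[ 0.6461 -0.1129  0.06  ]
[ 0.7172 -0.1497  0.01  ]
[ 0.7418 -0.1835  0.01  ]
(304, 258, 61, 56)
shift [-6.77  1.12 13.14] turn [-0.008  0.012 -0.01 ] rows 3.7 q6-> -10.0 t 29.0
```

```bash
python3 -m pendant '[[[-3.4,0.5,0.5,-0.008,0.012,-0.01,100],[-3.2,0.5,1,0,0,0,100],[0,0,3.5,0,0,0,100],[0,0,3.5,0,0,0,100],[0,0,0,0,0,0,100]]]'|grep -A1 ee_pos
python3 -c "
from h import *
go(.646,-.1133,.12,180)"
```

```text
ee_pos: [0.6461, -0.1156, 0.1648]
tcp_rot: [-179.9, 0.2, -179.2]
shift [0.02 0.23 4.47] turn [-0.001  0.004  0.013] rows 1.1 q6-> -10.0 t 29.42
```

```bash
python3 -m pendant '[[[0,0.23,3,0,0.004,0.01,100],[0,0,3,0,0,0,100],[0,0,3,0,0,0,100],[0,0,2.5,0,0,0,100],[0,0,0,0,0,0,100]]]'|grep -A2 ee_pos
python3 -c "
from h import *
go(.646,-.1133,.028,180)"
```

```text
ee_pos: [0.6462, -0.1158, 0.0533]
tcp_rot: [-179.9, 0.2, -179.4]
wrist_force: [-1.1, 0.3, -0.3]
shift [0.03 0.26 2.53] turn [-0.002  0.004  0.011] rows 0.6 q6-> -10.0 t 29.83
```

```bash
python3 -m pendant '[[[0,0.25,1.2,0,0.004,0,100],[0,0,1.2,0,0,0,100],[0,0,0,0,0,0,100]]]'|grep -A2 ee_pos
for i in 1 2; do python3 -m pendant '[[[0,0,0,0,0,0,0],[0,0,0,0,0,0,0],[0,0,0,0,0,0,0],[0,0,0,0,0,0,0],[0,0,0,0,0,0,0]]]' 60|tail -5; done
```

```text
ee_pos: [0.6476, -0.1144, 0.0336]
tcp_rot: [-179.8, 0.3, -179.3]
wrist_force: [-1.5, -0.1, -0.0]
time: 30.5
ee_pos: [0.65, -0.1147, 0.0394]
tcp_rot: [-179.8, 0.6, -179.2]
wrist_force: [0.2, -0.3, -2.8]
opening: 0.0562
time: 30.92
ee_pos: [0.6496, -0.1147, 0.0389]
tcp_rot: [-179.8, 0.6, -179.2]
wrist_force: [0.6, -0.3, -1.9]
opening: 0.056
```

Closing drifted the tool upwards to 39 mm, which is a high grip. I'll open, go lower and grip again.

```bash
python3 -m pendant '[[[0,0,0,0,0,0,100],[0,0,0,0,0,0,100],[0,0,0,0,0,0,100],[0,0,0,0,0,0,100]]]'|grep -A3 ee_pos
python3 -m pendant '[[[0.4,0.1,1,0,0.01,0,100],[0.0,0,1,0,0,0,100],[0,0,0.3,0,0,0,100]]]'|grep -A2 ee_pos
python3 -m pendant '[[[0,0,0.3,0,0,0,0],[0,0,0.1,0,0,0,0],[0,0,0.1,0,0,0,0],[0,0,0,0,0,0,0],[0,0,0,0,0,0,0]]]' 60|tail -5; python3 -m pendant '[[[0,0,0,0,0,0,0],[0,0,0,0,0,0,0]]]' 60|tail -5
```

```text
ee_pos: [0.6502, -0.1148, 0.0398]
tcp_rot: [-179.8, 0.7, -179.2]
wrist_force: [-0.4, 0.3, -0.5]
opening: 0.0853
ee_pos: [0.6469, -0.114, 0.0164]
tcp_rot: [-179.7, 0.2, -179.2]
wrist_force: [-0.7, 0.2, -0.2]
time: 31.92
ee_pos: [0.646, -0.114, 0.0097]
tcp_rot: [-179.7, 0.1, -179.2]
wrist_force: [-0.1, 1.0, -1.7]
opening: 0.0566
time: 32.08
ee_pos: [0.646, -0.1141, 0.0097]
tcp_rot: [-179.7, 0.1, -179.2]
wrist_force: [-0.3, -0.3, 0.4]
opening: 0.0569
```

```bash
python3 -m pendant '[[[0,0,-0.5,0,0,0,0],[0,0,-2,0,0,0,0],[0,0,-3,0,0,0,0],[0,0,-3,0,0,0,0],[0,0,-2,0,0,0,0]]]'|tail -5
python3 -c "
from h import *
go(.4463,-.088,.1,180)"
```

```text
time: 32.5
ee_pos: [0.6415, -0.1128, 0.1105]
tcp_rot: [-179.9, -0.8, -179.2]
wrist_force: [0.3, -0.7, -2.0]
opening: 0.0568
shift [19.46  2.75  1.31] turn [-0.002 -0.014  0.014] rows 4.9 q6-> -11.0 t 32.5
```

```bash
python3 -m pendant '[[[3.8,0.54,0,0,-0.01,0.01,0],[3.8,0.54,0,0,0,0,0],[3.8,0.54,0,0,0,0,0],[3.8,0.54,0,0,0,0,0],[3.4,0.54,0,0,0,0,0]]]'|grep -A2 ee_pos
python3 -m pendant '[[[0,0,0,0,0,0,0],[0,0,0,0,0,0,0]]]'|grep -A3 ee_pos
python3 - <<'E'
from h import *
im,K,T=cam("wrist"); save("w11.png",im); o=bot.get_obs(); e=o["ee_pos"]
print(px(e+[0,0,.0623],K,T))
go(.4463,-.088,.05,180)
E
```

```text
ee_pos: [0.4595, -0.0875, 0.1124]
tcp_rot: [-179.8, 0.2, -179.8]
wrist_force: [-0.1, -0.2, -1.4]
ee_pos: [0.4528, -0.0865, 0.1127]
tcp_rot: [-179.8, 0.1, -179.8]
wrist_force: [0.0, 0.7, -3.0]
opening: 0.0568
[320.3209 426.5737]
shift [ 0.66 -0.14  6.27] turn [-0.002  0.001  0.004] rows 1.6 q6-> -11.0 t 33.13
```

View pics/w11.png

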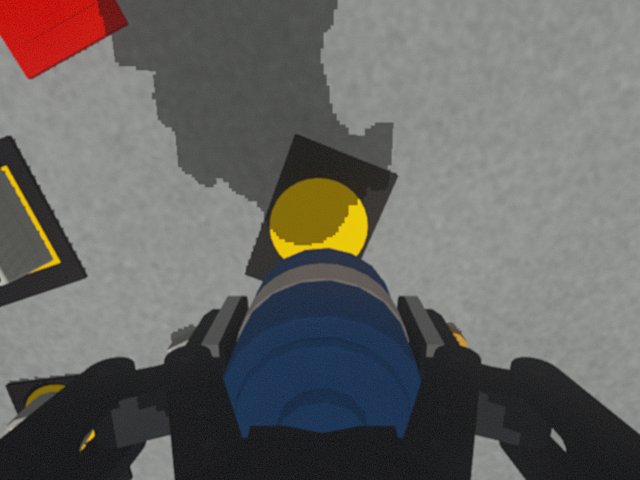

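The filter is held upright and centred between the pads; the yellow disc shows behind it at (318,225). I'll lower it.

```bash
python3 -m pendant '[[[0.66,-0.14,2.5,0,0,0.004,0],[0,0,2.5,0,0,0,0],[0,0,2,0,0,0,0],[0,0,0.5,0,0,0,0],[0,0,0,0,0,0,0]]]'|grep -A2 ee_pos
python3 -c "
from h import *
go(.4463,-.088,.018,180)"
```

```text
ee_pos: [0.4511, -0.0889, 0.0377]
tcp_rot: [-179.8, 0.4, 180.0]
wrist_force: [-0.5, 0.0, -2.7]
shift [0.49 0.1  1.97] turn [-0.004  0.006 -0.   ] rows 0.5 q6-> -11.0 t 33.55
```

```bash
python3 -m pendant '[[[0.5,0.1,0.9,-0.004,0.006,0,0],[0,0,0.6,0,0,0,0],[0,0,0,0,0,0,0]]]'|grep -A2 ee_pos
python3 -c "
from h import *
go(.4463,-.088,.017,180)"
```

```text
ee_pos: [0.4477, -0.0881, 0.0233]
tcp_rot: [180.0, 0.1, -180.0]
wrist_force: [-0.1, 0.5, -2.2]
shift [0.14 0.01 0.63] turn [0.001 0.001 0.   ] rows 0.2 q6-> -11.0 t 33.8
```

```bash
python3 -m pendant '[[[0.14,0,0.4,0,0,0,0],[0.04,0,0.2,0,0,0,0]]]'|grep -A2 ee_pos
for i in 1 2 3; do python3 -m pendant '[[[0.04,0,0.15,0,0,0,0]]]'|grep -E 'ee|force'; done
```

```text
ee_pos: [0.4468, -0.0883, 0.0181]
tcp_rot: [180.0, 0.1, -180.0]
wrist_force: [0.3, -0.2, -3.3]
ee_pos: [0.4466, -0.0884, 0.0168]
wrist_force: [0.1, 0.5, -2.5]
ee_pos: [0.4464, -0.0884, 0.0154]
wrist_force: [-0.2, 0.1, -3.2]
ee_pos: [0.4461, -0.0884, 0.0141]
wrist_force: [-0.8, -0.1, -2.4]
```

```bash
for i in 1 2; do python3 -m pendant '[[[0,0,0.1,0,0,0,0]]]'|grep -E 'ee|force'; done
```

```text
ee_pos: [0.4462, -0.0884, 0.0136]
wrist_force: [-5.5, 3.2, 11.8]
ee_pos: [0.4463, -0.0884, 0.0136]
wrist_force: [-7.0, 2.1, 12.1]
```

```bash

python3 -m pendant '[[[0,0,-0.05,0,0,0,100],[0,0,0,0,0,0,100],[0,0,0,0,0,0,100],[0,0,0,0,0,0,100],[0,0,0,0,0,0,100]]]' |tail -5
for i in 1 2 3; do python3 -m pendant '[[[0,0,-1.5,0,0,0,100],[0,0,-2.5,0,0,0,100],[0,0,-3,0,0,0,100],[0,0,-3,0,0,0,100]]]' |grep ee_pos; done
python3 - <<'E'
from h import *
im,K,T=cam("wrist"); save("w12.png",im)
print("expected top",px([.4461,-.0881,.076],K,T))
s,K,T=cam("side"); save("side1.png",s)
cr=lambda x,y,w:cv2.resize(s[y-w:y+w,x-w:x+w],(300,300),interpolation=cv2.INTER_CUBIC)
c1=im[60:360,170:470]
save("fin.png",np.vstack([np.hstack([c1[:300,:300],cr(318,260,60)]),np.hstack([cr(451,326,50),cr(255,150,45)])]))
comps(s,K,T,*YEL,.004)
E
```

```text
time: 34.8
ee_pos: [0.4477, -0.0887, 0.0159]
tcp_rot: [-179.9, 0.5, -180.0]
wrist_force: [-0.6, 0.1, 0.2]
opening: 0.0851
ee_pos: [0.4428, -0.0878, 0.1121]
ee_pos: [0.4423, -0.0879, 0.2168]
ee_pos: [0.4421, -0.0879, 0.322]
expected top [321.3038 203.1766]
px [580. 475.] cen [ 654.8 -562.1] rect [ 649.  -563.3] size 32.7 18.7 yaw 178.1
px [609. 470.] cen [ 695.3 -573. ] rect [ 694.8 -572.9] size 43.4 18.6 yaw 177.2
px [631. 462.] cen [ 733.9 -575.4] rect [ 734.2 -577.9] size 46.3 24.2 yaw 78.7
px [369. 380.] cen [ 443.8 -314.2] rect [ 443.4 -314.6] size 83.8 42.1 yaw 162.8
px [441. 336.] cen [ 583. -287.] rect [ 588.6 -288.9] size 57.7 34.5 yaw 119.3
px [469. 315.] cen [ 651.3 -274.9] rect [ 652.1 -275.9] size 33.3 22.9 yaw 1.4
px [315. 280.] cen [430.7 -98.2] rect [436.8 -97.7] size 66.4 35.3 yaw 131.4
px [341. 222.] cen [537.    6.3] rect [536.8   7.2] size 34.1 23.8 yaw 65.9
px [251. 156.] cen [434.6 256.4] rect [436.5 257. ] size 85.7 31.3 yaw 166.0
px [437. 143.] cen [831.2 134.3] rect [831.9 134.2] size 76.8 22.0 yaw 2.2
```

View pics/fin.png

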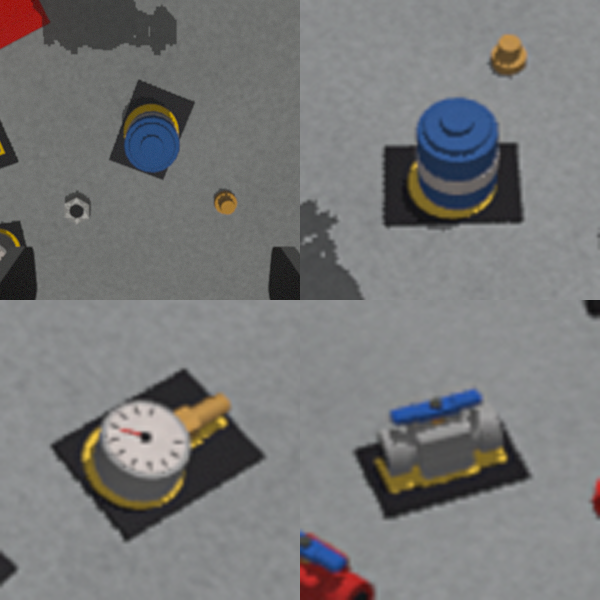

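The final picture shows all parts standing flat on their silhouettes. The filter's top is at about (322,205) against the expected (321,203), and the gripper is clear. Handing in.

```bash
python3 -c "
from h import *
print(bot.job_done(), bot.get_obs()['time'])"
```

```text
the job is handed in; nothing more can be done
the job is handed in; nothing more can be done
```

I carried the gauge, valve, manifold and filter, in that order, to their black tiles, lowered each until the wrist force showed contact, and then let go. The job was handed in at about 35 s. None of the red look-alikes was touched.

Last checks from the camera, all parts flat and the right way up:

| Part | Position error | Alignment |
|---|---|---|
| Gauge | 1–2 mm off centre, the largest I could measure | stem over the silhouette's stem (gauge stem 8.0°, silhouette 7.8°) |
| Valve | about 1 mm | within about 0.5° |
| Manifold | about 1 mm | looked square on its tile; my colour check of its outline failed, so I judged it by eye against the expected pixel |
| Filter | about 1–2 mm, judged by eye | any way round allowed |

- **Filter grip:** the first grip drifted too high, so I opened the gripper and took it again lower before lifting. The filter stayed upright.
- **Contact force:** the highest wrist force I saw when setting down was about 22 N.
- **Joint 6:** early on I turned it the wrong way up to the end of its range (read 179.97° against the 180° limit) and turned it back. It happened with nothing in the gripper.

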